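# Put the three tape rolls back on their own stands

### The arm

A 6-joint arm with a two-finger parallel gripper is mounted at the origin on the work surface; the furniture and walls round the work are solid. World frame = base frame: x ahead of the robot, y to its left, z up, the work surface at z = 0. Lengths are in m, angles in rad, forces in N, time in s.
With the tool pointing down it reaches from about 0.3 to 0.85 m from the base axis. Payload 5.4 kg.
Tool frame: the origin (TCP) lies between the finger pads; the fingertips stand 8 mm ahead of it and the grasp point (between the pads) lies 11 mm behind it; z points along the fingers, x is the direction in which the jaws open and shut, and the axes are right-handed (so a half turn about z gives the same grasp; the last joint's range is limited). The gripper opens to 85 mm and grips with 20 to 120 N. Pads are 22 mm wide; open, the fingers measure 114 mm over their backs; the gripper's body (76 mm by 85 mm) begins 54 mm behind the grasp point. The pads swing forward as they close: fully open they stand 13 mm farther back than shut.
Start: joints at [1.065, 0.158, 1.597, -0, 1.386, -0.21], TCP at [0.168, 0.55, 0.239] pointing down, gripper open.
Joint ranges: [-2.91, 2.91], [-0.94, 2.29], [0.18, 2.7], [-1.29, 4.43], [0.17, 2.64], [-3, 3]. Speed limits (rad/s): [2.57, 2.57, 3.14, 3.14, 3.14, 3.14].

### API

Orientations are given as a rotation vector (axis times angle).
In Python, from plant import read_state, snapshot, close_job gives the robot as it stands. The module is installed in compiled form; this text tells all that it offers.
- The arm moves only by the tool carry_out, never from a script. Its argument "motion" is a list of rows, each a list of 2 entries, a list of its own where there are three numbers: the shift along the tool's x, y, z in mm, then the turn, a rotation vector about the tool's x, y, z in rad. In form: [[[tx, ty, tz], [wx, wy, wz]], ...]. A call has 1 to 20 rows; each row is the pose to reach, as a shift and turn from the pose measured when the call began, along the tool's axes at that moment; what a row does not reach only later rows make up. A row lasts 1/12 s, in which the tool goes at most 41.7 mm and 7.16 degrees, less where a joint would pass 70% of its speed; a pose out of reach is approached as far as the arm can. A call with a gripper value outside its range is refused whole. "gripper" is the finger opening in mm, from 0 to 85.4, set as the call begins (left out, the last holds). The fingers move at their own pace and stop on an object; "grip_force" is the grip in N (left out, the last holds). Time passes only in rows, so rows that repeat a pose let the fingers close. It gives the time, the measured TCP pose, the force and the opening at its end, in the units of the state.
- read_state(): the state, without advancing time (a new reading comes with each control period).
- snapshot(name): name is "scene" or "top"; returns a dict with "image" (384x512x3 uint8, blue, green, red), "z_map" (384x512 float32, m along the optical axis (not along the pixel's ray), 0 where there is no reading), "K" (3x3 intrinsics, pixels), "pose" (4x4, takes a point from camera to world coordinates). Camera axes: x right, y down, z forward; pixel columns grow to the right and rows downward; lengths in m; the calibration is good to about 2 mm. A picture is of the moment at which its call begins.
- close_job(): hands the job in, once; it reports no verdict.
The state is a dict: "time_s": time; "joint_pos": joint angles; "joint_vel": joint speeds; "tau": joint torques, N m; "position": TCP position; "tcp_rot": TCP orientation; "wrist_force": force on the tool from outside, world axes, zero at the start; "torque": the same for the moment, N m; "opening": finger opening in m.
Only numpy, scipy, OpenCV 4.12 (cv2) and the standard library are available. Lean on these libraries where they do the work, as an engineer would, in place of code of your own. Each camera call takes 0.05 s, during which the arm holds its last target. There are 200 camera calls.

### The job

The three rolls of gummed paper tape are on each other's stands, so the tape will not run through the guides: move each roll to the stand whose hairpin guide is as tall as its tape is wide (narrowest roll on the lowest stand, medium on the middle one, widest on the tallest), threaded over the spindle and standing flat on the foot. Each stand takes only one roll, so set one aside upright on the empty cork mat on the way; never put a roll on the bare table. Lower the rolls rather than dropping them, and leave the pencil, eraser and bone folder between the stands where they lie.

Things in the scene. Friction and masses are not known exactly. Their poses are not given: they have to be found in the camera images.
- narrow_roll: roll of buff gummed paper tape on a card core, 24 mm wide: a plain ring 50 mm across and 24 mm high as it stands, with an open bore 30 mm across right through; rigid, the lowest and smallest of the three rolls, about 45 g; at the start it stands on the middle stand. Origin: centre of its underside; z is the roll's axis, up. Looks the same all round.
- medium_roll: roll of buff gummed paper tape on a card core, 40 mm wide: a plain ring 56 mm across and 40 mm high as it stands, with an open bore 30 mm across right through; rigid, the middle one of the three rolls, about 80 g; at the start it stands on the tall stand. Origin: centre of its underside; z is the roll's axis, up. Looks the same all round.
- wide_roll: roll of buff gummed paper tape on a card core, 56 mm wide: a plain ring 62 mm across and 56 mm high as it stands, with an open bore 30 mm across right through; rigid, the highest and largest of the three rolls, about 130 g; at the start it stands on the low stand. Origin: centre of its underside; z is the roll's axis, up. Looks the same all round.
- low_stand: stand for the narrow roll: grey foot 8 mm thick, fixed: disc 84 mm across, tongue 26 wide reaching 103 mm along -x. Upright spindle in the disc's centre, 14 across, tapered tip 38 above the table; black centring cone at its root, 26 across to 14 above the table, narrowing to 24. Hairpin tape guide on the tongue, 78 from the spindle, top 39 above the table, lowest of three. Origin: spindle axis at table level, z up.
- middle_stand: stand for the medium roll: grey foot 8 mm thick, fixed: disc 84 mm across, tongue 26 wide reaching 103 mm along -x. Upright spindle in the disc's centre, 14 across, tapered tip 54 above the table; black centring cone at its root, 26 across to 14 above the table, narrowing to 24. Hairpin tape guide on the tongue, 78 from the spindle, top 55 above the table, the middle one. Origin: spindle axis at table level, z up.
- tall_stand: stand for the wide roll: grey foot 8 mm thick, fixed: disc 84 mm across, tongue 26 wide reaching 103 mm along -x. Upright spindle in the disc's centre, 14 across, tapered tip 70 above the table; black centring cone at its root, 26 across to 14 above the table, narrowing to 24. Hairpin tape guide on the tongue, 78 from the spindle, top 71 above the table, tallest of three. Origin: spindle axis at table level, z up.
- cork_mat: round cork mat, 100 mm across, 6 mm thick, fixed to the table, empty at the start: the free spot. Origin: centre of its underside.
- pencil: green pencil lying between the stands, 147 x 7 x 9 mm; leave alone. Origin: centre of its underside, length along y.
- eraser: blue and white eraser lying between the stands, 24 x 53 x 13 mm; leave alone. Origin: centre of its underside, length along y.
- bone_folder: cream bone folder (flat blade) lying between the stands, 23 x 154 x 8 mm; leave alone. Origin: centre of its underside, length along y.
Things that resemble listed ones, but are neither listed nor needed, are in the scene too. Leave any pink or red look-alike of the narrow_roll alone.

How it is judged:
By the outcome, as a careful person would: the job done as asked, in the order asked, and still so for the second after the job is handed in, with the robot touching nothing.
It also fails if it takes over 112 s, if anything falls off the work surface, if the arm or the gripper's body presses on something with over 40 N, if the wrist force passes 120 N, or if a joint passes its speed limit or range.

## Working session

There is one attempt and no reset: what is moved stays moved. The work goes in short steps, Python scripts to look and compute and a tool call to move; the robot and the scene stay as the last step left them, time stands still between calls to the robot, and variables do not carry over. Pictures are saved under pics/ and viewed, on a budget of 14 in all, crops included, one or two more only if the job needs it, and the job is handed in when it is done.

Besides the shell and the picture viewer there is one more tool, called after ">>>" as a command line: name --argument value ..., lists and objects as JSON in quotes. carry_out: Moves the arm, as the interface text tells. Its arguments: {"type":"object","properties":{"motion":{"type":"array","items":{"type":"array"}},"gripper":{"type":"number"},"grip_force":{"type":"number"}},"required":["motion"]}

```bash
mkdir -p pics; python3 - <<'E'
from plant import *
import cv2,numpy as np
s=read_state(); print({k:np.round(v,3).tolist() for k,v in s.items()})
for n in("scene","top"):
    d=snapshot(n); cv2.imwrite(f"pics/{n}1.png",d["image"]); np.savez(f"{n}1.npz",**d); print(n,d["K"].tolist(),np.round(d["pose"],3).tolist())
E
```

```text
{'time_s': 0.0, 'joint_pos': [1.065, 0.159, 1.598, 0.0, 1.386, -0.21], 'joint_vel': [-0.001, -0.001, -0.002, 0.0, 0.001, -0.001], 'tau': [-0.001, -39.599, -33.143, -0.0, 0.008, -0.0], 'position': [0.167, 0.549, 0.238], 'tcp_rot': [2.524, 1.869, -0.003], 'wrist_force': [-0.297, 0.29, 0.961], 'torque': [0.012, 0.012, 0.058], 'opening': 0.085}
scene [[348.3956190043306, 0.0, 257.0514033992429], [0.0, 348.3956190043306, 188.7942049662489], [0.0, 0.0, 1.0]] [[-0.812, -0.453, 0.368, 0.141], [-0.583, 0.63, -0.512, 0.523], [-0.0, -0.631, -0.776, 0.787], [0.0, 0.0, 0.0, 1.0]]
top [[357.8964556309035, 0.0, 255.3119493166866], [0.0, 357.8964556309035, 189.00289998265905], [0.0, 0.0, 1.0]] [[-0.114, -0.967, 0.227, 0.224], [-0.993, 0.112, -0.022, 0.027], [-0.005, -0.228, -0.974, 1.18], [0.0, 0.0, 0.0, 1.0]]
```

View pics/top1.png

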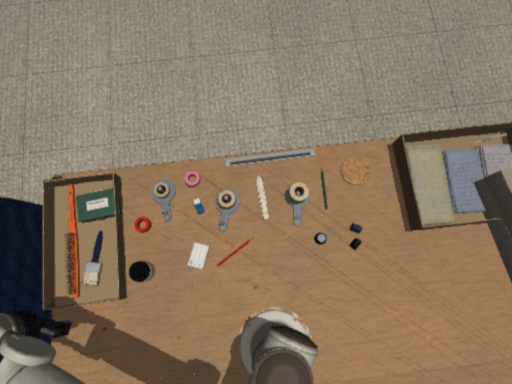

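View pics/scene1.png

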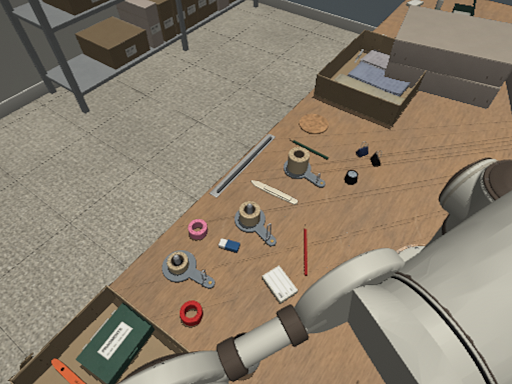

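The top view shows the three stands at px (161,188), (227,199) and (298,190), the mat at (355,171), and pink and red look-alikes at (192,179) and (143,225). The scene view has the stands at (178,265), (249,215) and (298,163), with the mat at (313,124).

```bash
cat > h.py <<'E'
import numpy as np,cv2
def cloud(d):
    v,u=np.mgrid[:384,:512]; z=d["z_map"]; K=d["K"]
    p=np.stack([(u-K[0,2])*z/K[0,0],(v-K[1,2])*z/K[1,1],z],-1)
    return p@d["pose"][:3,:3].T+d["pose"][:3,3]
def circ(p):
    A=np.c_[2*p,np.ones(len(p))]; s=np.linalg.lstsq(A,(p**2).sum(1),rcond=None)[0]
    return s[:2],np.sqrt(s[2]+s[:2]@s[:2])
def plane(d,uv,h):
    r=np.c_[uv,np.ones(len(uv))]@np.linalg.inv(d["K"]).T@d["pose"][:3,:3].T; o=d["pose"][:3,3]
    return (o+r*((h-o[2])/r[:,2])[:,None])[:,:2]
E
python3 - <<'E'
from h import *
seeds={"top":[(161,188),(227,199),(298,190),(355,171)],"scene":[(178,265),(249,215),(298,163),(313,124)]}
for n in seeds:
    d=dict(np.load(n+"1.npz")); c=cloud(d); hsv=cv2.cvtColor(d["image"],cv2.COLOR_BGR2HSV)
    tab=c[...,2][(abs(c[...,2])<.02)&(d["z_map"]>0)]; print(n,"table z",np.median(tab))
    for s in seeds[n]:
        p0=c[s[1],s[0]]; near=np.hypot(*(c[...,:2]-p0[:2]).transpose(2,0,1))<.07
        z=c[...,2]; hh=z[near&(d["z_map"]>0)]
        print(s,p0.round(3),"hist",{int(a*1000):int(b) for b,a in zip(*np.histogram(hh,np.arange(-.004,.1,.004))) if b})
        # grey disc rays: low saturation, foot plane
        m=(near&(hsv[...,1]<70)&(hsv[...,2]>70)&(z<.015)); vu=np.argwhere(m)
        if len(vu)>5:
            q=plane(d,vu[:,::-1],.008); print("  grey bbox",q.min(0).round(3),q.max(0).round(3),len(q))
        # buff top
        b=near&(hsv[...,0]>10)&(hsv[...,0]<32)&(z>.022); 
        if b.sum()>5:
            zt=np.percentile(z[b],90); t=b&(abs(z-zt)<.006); vu=np.argwhere(t)
            k=cv2.minEnclosingCircle(c[t][:,:2].astype(np.float32)); print("  top z",zt.round(3),"encl",np.round(k[0],3),round(k[1],4),"mean",c[t].mean(0).round(3),t.sum(),hsv[t].mean(0).round())
E
```

```text
top table z -0.0014112230336318365
(161, 188) [0.526 0.306 0.05 ] hist {-4: 470, 0: 211, 4: 223, 8: 71, 12: 11, 16: 15, 20: 11, 24: 40, 28: 67, 32: 27, 36: 2, 39: 3, 44: 4, 48: 7, 52: 3}
  grey bbox [0.456 0.27 ] [0.568 0.351] 353
  top z 0.035 encl [0.525 0.312] 0.0249 mean [0.525 0.311 0.031] 82 [ 18.  80. 151.]
(227, 199) [0.462 0.096 0.061] hist {-4: 463, 0: 202, 4: 196, 8: 71, 12: 6, 16: 11, 20: 6, 24: 15, 28: 8, 32: 4, 36: 6, 39: 32, 44: 113, 48: 31, 52: 3, 55: 2, 60: 7, 64: 4, 68: 4}
  grey bbox [0.394 0.058] [0.509 0.141] 311
  top z 0.049 encl [0.466 0.099] 0.0279 mean [0.466 0.099 0.046] 165 [ 18.  78. 162.]
(298, 190) [ 0.474 -0.139  0.02 ] hist {-4: 469, 0: 218, 4: 122, 8: 42, 12: 9, 16: 10, 20: 5, 24: 11, 28: 11, 32: 11, 36: 12, 39: 7, 44: 11, 48: 7, 52: 9, 55: 44, 60: 143, 64: 39, 68: 1}
  grey bbox [ 0.406 -0.176] [ 0.5   -0.094] 152
  top z 0.064 encl [ 0.46  -0.136] 0.0311 mean [ 0.46  -0.135  0.062] 214 [ 19.  78. 177.]
(355, 171) [ 0.521 -0.343  0.007] hist {-4: 401, 0: 421, 4: 307, 8: 36}
scene table z 0.000208610233024209
(178, 265) [0.52  0.321 0.022] hist {-4: 
[... 265 characters left out ...]
18 0.048] hist {-4: 441, 0: 471, 4: 215, 8: 189, 12: 38, 16: 20, 20: 23, 24: 24, 28: 24, 32: 25, 36: 30, 39: 33, 44: 135, 48: 97, 52: 7, 55: 8, 60: 11, 64: 10, 68: 14, 72: 1}
  grey bbox [0.388 0.064] [0.509 0.186] 374
  top z 0.05 encl [0.442 0.105] 0.0537 mean [0.464 0.104 0.048] 225 [ 18.  73. 167.]
(298, 163) [ 0.447 -0.104  0.058] hist {-4: 394, 0: 377, 4: 137, 8: 126, 12: 23, 16: 16, 20: 22, 24: 24, 28: 21, 32: 22, 36: 26, 39: 28, 44: 30, 48: 23, 52: 30, 55: 28, 60: 134, 64: 84}
  grey bbox [ 0.376 -0.166] [ 0.502 -0.089] 210
  top z 0.065 encl [ 0.461 -0.133] 0.0321 mean [ 0.46  -0.13   0.064] 223 [ 19.  76. 164.]
(313, 124) [ 0.522 -0.334  0.006] hist {-4: 243, 0: 231, 4: 363, 8: 32}
```

```bash
python3 - <<'E'
import cv2,numpy as np
a=cv2.imread("pics/top1.png")[150:250,125:385]; b=cv2.imread("pics/scene1.png")[105:330,140:345]
a=cv2.resize(a,None,fx=3,fy=3,interpolation=2)
cv2.imwrite("pics/c1.png",cv2.resize(b,None,fx=2.6,fy=2.6,interpolation=2))
E
```

```text
(no output)
```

View pics/c1.png

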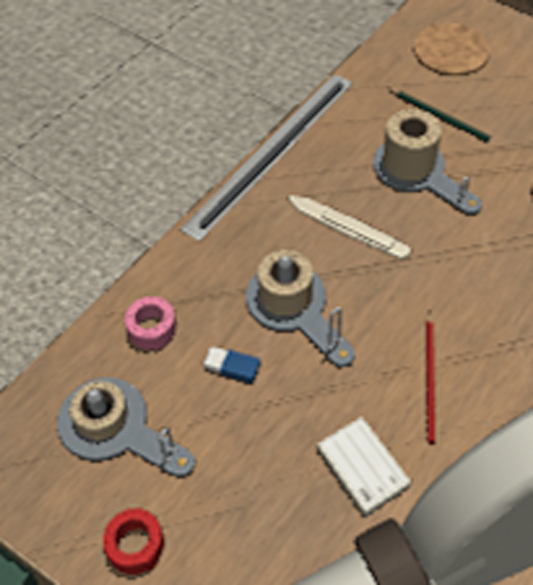

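The close-up confirms it: the wide roll is on the low stand (top right), the medium one on the tall stand (centre) and the narrow one on the middle stand (bottom left). The two views agree on the spacing between stands to 1–2 mm, but differ by about 4 mm in absolute y. I'll start with the wide roll, which goes to the mat.

```bash
cat > t.py <<'E'
import sys,numpy as np
from scipy.spatial.transform import Rotation as R
from plant import read_state
s=read_state(); r=R.from_rotvec(s["tcp_rot"])
print("t",round(s["time_s"],2),"pos",np.round(s["position"],4),"open",round(s["opening"],4),"F",np.round(s["wrist_force"],1),"j",np.round(s["joint_pos"],2),"toolx",r.as_matrix()[:,0].round(3),"tilt",(r.inv().apply([0,0,-1])).round(3))
for a in sys.argv[1:]:
    print(a,np.round(r.inv().apply(np.array(eval(a))-s["position"])*1000,1))
E
python3 t.py .46,-.134,.15
python3 - <<'E'
from h import *
for n in("top","scene"):
    d=dict(np.load(n+"1.npz"));c=cloud(d);hsv=cv2.cvtColor(d["image"],cv2.COLOR_BGR2HSV)
    z=c[...,2];m=(np.hypot(c[...,0]-.521,c[...,1]+.338)<.075)&(z>-.004)&(z<.012)
    q=c[m&(z>.0035)];print(n,"mat hi",cv2.minEnclosingCircle(q[:,:2].astype(np.float32)),q.mean(0))
    v=m&(hsv[...,0]>8)&(hsv[...,0]<22)&(hsv[...,2]>135);p=plane(d,np.argwhere(v)[:,::-1],.006);print(np.median(p,0),len(p),p.min(0),p.max(0))
E
```

```text
t 0.1 pos [0.1674 0.5495 0.2384] open 0.0854 F [ 0.2  1.  -0.2] j [ 1.06  0.16  1.6  -0.    1.39 -0.21] toolx [ 0.291  0.957 -0.002] tilt [0.002 0.    1.   ]
.46,-.134,.15 [-568.4  479.2   89.2]
top mat hi ((0.518510103225708, -0.3395509719848633), 0.07193713635206223) [ 0.52130685 -0.34325827  0.0056346 ]
[ 0.51874553 -0.3382424 ] 1293 [ 0.44474595 -0.40956297] [ 0.59344629 -0.26170595]
scene mat hi ((0.5277137756347656, -0.3288023769855499), 0.06317893415689468) [ 0.52330878 -0.33970303  0.0058994 ]
[ 0.516653   -0.33127972] 933 [ 0.44514218 -0.40517034] [ 0.59136349 -0.25805075]
```

>>> carry_out --motion '[[[-20,17,3],[0,0,0]],[[-45,38,6],[0,0,0]],[[-75,63,10],[0,0,0]],[[-105,89,15],[0,0,0]],[[-135,114,20],[0,0,0]],[[-165,139,25],[0,0,0]],[[-195,164,30],[0,0,0]],[[-225,190,35],[0,0,0]],[[-255,215,40],[0,0,0]],[[-285,240,45],[0,0,0]],[[-315,266,50],[0,0,0]],[[-345,291,55],[0,0,0]],[[-375,316,60],[0,0,0]],[[-405,341,65],[0,0,0]],[[-435,367,70],[0,0,0]],[[-465,392,75],[0,0,0]],[[-495,417,79],[0,0,0]],[[-525,443,83],[0,0,0]],[[-550,464,87],[0,0,0]],[[-568,479,89],[0,0,0]]]' --gripper 85 --grip_force 25

```text
time_s: 1.77
position: [0.4602, -0.1363, 0.1494]
tcp_rot: [2.526, 1.867, -0.003]
wrist_force: [-0.2, 0.5, -0.1]
opening: 0.0852
```

```bash
python3 t.py .46,-.134,.15 .46,-.134,.033; python3 - <<'E'
from plant import *
import cv2
d=snapshot("scene"); cv2.imwrite("pics/s2.png",cv2.resize(d["image"][80:280,130:400],None,fx=2.6,fy=2.6,interpolation=2))
E
```

```text
t 1.77 pos [ 0.4602 -0.1363  0.1494] open 0.0852 F [-0.2  0.5 -0.1] j [-0.54  0.    1.95 -0.    1.19 -1.81] toolx [ 0.294  0.956 -0.002] tilt [0.002 0.001 1.   ]
.46,-.134,.15 [ 2.2 -0.9 -0.6]
.46,-.134,.033 [  2.4  -0.8 116.4]
```

View pics/s2.png

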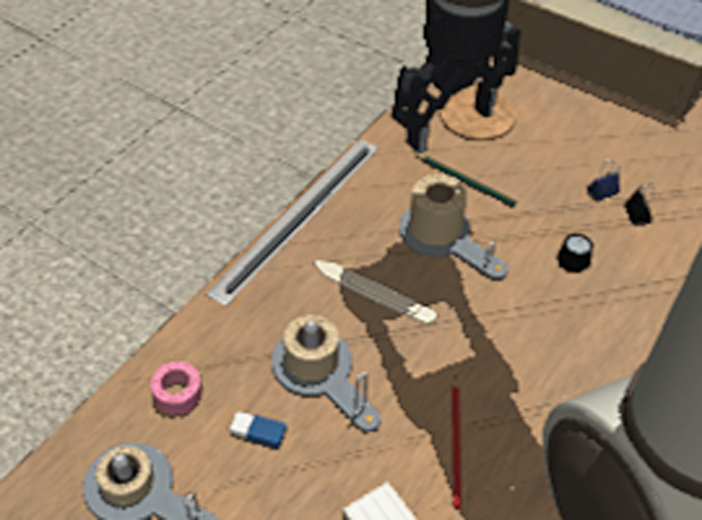

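The open gripper is above the wide roll (crop px (437,210)) and the way down is clear.

>>> carry_out --motion '[[[1,0,10],[0,0,0]],[[2,-1,25],[0,0,0]],[[2,-1,42],[0,0,0]],[[2,-1,57],[0,0,0]],[[2,-1,70],[0,0,0]],[[2,-1,82],[0,0,0]],[[2,-1,94],[0,0,0]],[[2,-1,104],[0,0,0]],[[2,-1,112],[0,0,0]],[[2,-1,116],[0,0,0]],[[2,-1,116],[0,0,0]]]'

```text
time_s: 2.73
position: [0.4602, -0.1366, 0.0326]
tcp_rot: [2.527, 1.865, -0.005]
wrist_force: [0.0, 0.0, -0.7]
opening: 0.0852
```

>>> carry_out --motion '[[[0,0,0],[0,0,0]],[[0,0,0],[0,0,0]],[[0,0,0],[0,0,0]],[[0,0,0],[0,0,0]],[[0,0,0],[0,0,0]],[[0,0,0],[0,0,0]],[[0,0,0],[0,0,0]],[[0,0,0],[0,0,0]]]' --gripper 50

```text
time_s: 3.4
position: [0.4607, -0.1363, 0.0334]
tcp_rot: [2.527, 1.864, -0.003]
wrist_force: [-0.9, 3.6, 6.3]
opening: 0.0622
```

>>> carry_out --motion '[[[0,0,-3],[0,0,0]],[[0,0,-10],[0,0,0]],[[0,0,-20],[0,0,0]],[[0,0,-32],[0,0,0]],[[0,0,-46],[0,0,0]],[[0,0,-60],[0,0,0]],[[0,0,-70],[0,0,0]],[[0,0,-78],[0,0,0]],[[0,0,-80],[0,0,0]],[[0,0,-80],[0,0,0]]]'

```text
time_s: 4.23
position: [0.461, -0.1365, 0.114]
tcp_rot: [2.526, 1.864, -0.003]
wrist_force: [-0.1, -0.2, -1.0]
opening: 0.0621
```

```bash
python3 t.py .522,-.341,.113 .522,-.341,.033
```

```text
t 4.23 pos [ 0.461  -0.1365  0.114 ] open 0.0621 F [-0.1 -0.2 -1. ] j [-0.54  0.05  1.97 -0.    1.11 -1.81] toolx [ 0.295  0.955 -0.003] tilt [ 0.003 -0.001  1.   ]
.522,-.341,.113 [-177.4  118.6    1.7]
.522,-.341,.033 [-177.2  118.5   81.7]
```

>>> carry_out --motion '[[[-8,5,0],[0,0,0]],[[-24,16,0],[0,0,0]],[[-44,29,0],[0,0,0]],[[-64,43,0],[0,0,0]],[[-84,56,0],[0,0,0]],[[-104,69,0],[0,0,0]],[[-124,83,0],[0,0,0]],[[-144,96,0],[0,0,0]],[[-160,107,2],[0,0,0]],[[-172,115,6],[0,0,0]],[[-177,118,14],[0,0,0]],[[-177,118,26],[0,0,0]],[[-177,118,40],[0,0,0]],[[-177,118,52],[0,0,0]],[[-177,118,62],[0,0,0]],[[-177,118,69],[0,0,0]],[[-177,118,74],[0,0,0]],[[-177,118,77],[0,0,0]],[[-177,118,79],[0,0,0]],[[-177,118,80],[0,0,0]]]'

```text
time_s: 5.9
position: [0.5219, -0.3408, 0.0349]
tcp_rot: [2.525, 1.863, -0.003]
wrist_force: [-0.1, -0.5, -2.3]
opening: 0.0622
```

>>> carry_out --motion '[[[0,0,1],[0,0,0]],[[0,0,2],[0,0,0]],[[0,0,3],[0,0,0]],[[0,0,3],[0,0,0]]]'

```text
time_s: 6.23
position: [0.5219, -0.3409, 0.032]
tcp_rot: [2.525, 1.863, -0.003]
wrist_force: [0.2, 0.8, -2.0]
opening: 0.0619
```

>>> carry_out --motion '[[[0,0,0.5],[0,0,0]],[[0,0,1],[0,0,0]],[[0,0,1.5],[0,0,0]],[[0,0,1.5],[0,0,0]]]'

```text
time_s: 6.57
position: [0.5221, -0.341, 0.0314]
tcp_rot: [2.525, 1.863, -0.003]
wrist_force: [-2.0, 1.2, 4.5]
opening: 0.0622
```

>>> carry_out --motion '[[[0,0,0],[0,0,0]],[[0,0,0],[0,0,0]],[[0,0,0],[0,0,0]],[[0,0,0],[0,0,0]],[[0,0,0],[0,0,0]],[[0,0,-3],[0,0,0]],[[0,0,-10],[0,0,0]],[[0,0,-22],[0,0,0]],[[0,0,-38],[0,0,0]],[[0,0,-56],[0,0,0]],[[0,0,-75],[0,0,0]],[[0,0,-94],[0,0,0]],[[0,0,-112],[0,0,0]],[[0,0,-125],[0,0,0]],[[0,0,-130],[0,0,0]]]' --gripper 85

```text
time_s: 7.82
position: [0.5232, -0.3416, 0.1652]
tcp_rot: [2.52, 1.86, -0.001]
wrist_force: [0.3, -0.2, 0.1]
opening: 0.0848
```

```bash
python3 t.py .525,.313,.16; python3 - <<'E'
from plant import *
from h import *
d=snapshot("top"); c=cloud(d);z=c[...,2];hsv=cv2.cvtColor(d["image"],cv2.COLOR_BGR2HSV)
for x,y in((.46,-.134),(.522,-.341)):
    m=(np.hypot(c[...,0]-x,c[...,1]-y)<.05)&(d["z_map"]>0)
    print(x,y,{int(a*1000):int(b) for b,a in zip(*np.histogram(z[m],np.arange(-.004,.2,.008))) if b})
E
```

```text
t 7.82 pos [ 0.5232 -0.3416  0.1652] open 0.0848 F [ 0.3 -0.2  0.1] j [-0.77  0.34  1.53 -0.    1.26 -2.04] toolx [ 0.295  0.956 -0.006] tilt [ 0.006 -0.007  1.   ]
.525,.313,.16 [ 626.1 -191.2    0. ]
0.46 -0.134 {-4: 218, 4: 373, 12: 27, 20: 7, 28: 11, 36: 2}
0.522 -0.341 {-4: 10, 4: 4}
```

>>> carry_out --motion '[[[15,-5,0],[0,0,0]],[[40,-12,0],[0,0,0]],[[75,-23,0],[0,0,0]],[[110,-34,0],[0,0,0]],[[146,-45,0],[0,0,0]],[[182,-56,0],[0,0,0]],[[218,-67,0],[0,0,0]],[[254,-78,0],[0,0,0]],[[290,-89,0],[0,0,0]],[[326,-100,0],[0,0,0]],[[362,-111,0],[0,0,0]],[[398,-122,0],[0,0,0]],[[434,-133,0],[0,0,0]],[[470,-144,0],[0,0,0]],[[506,-155,0],[0,0,0]],[[542,-166,0],[0,0,0]],[[574,-176,0],[0,0,0]],[[600,-184,0],[0,0,0]],[[618,-189,0],[0,0,0]],[[626,-191,0],[0,0,0]]]'

```text
time_s: 9.53
position: [0.523, 0.3156, 0.1583]
tcp_rot: [2.519, 1.865, -0.005]
wrist_force: [-0.6, -0.2, -0.3]
opening: 0.0854
```

```bash
python3 t.py .525,.313,.02; python3 - <<'E'
from plant import *
from h import *
np.savez("top2.npz",**snapshot("top")); 
d=snapshot("scene"); np.savez("scene2.npz",**d)
for n in("top2","scene2"):
    d=dict(np.load(n+".npz"));c=cloud(d);z=c[...,2];hsv=cv2.cvtColor(d["image"],cv2.COLOR_BGR2HSV)
    m=(np.hypot(c[...,0]-.46,c[...,1]+.134)<.06)&(d["z_map"]>0)
    for lo,hi in((.018,.034),(.006,.034)):
        q=c[m&(z>lo)&(z<hi)&(np.hypot(c[...,0]-.46,c[...,1]+.134)<.025)];print(n,"spindle",q.mean(0).round(4),len(q))
    v=m&(z>.002)&(hsv[...,1]<90);p=plane(d,np.argwhere(v)[:,::-1],.008);p=p[p[:,0]>.44];print(" disc bbox",p.min(0),p.max(0))
    m=(np.hypot(c[...,0]-.522,c[...,1]+.341)<.06)&(z>.05)&(z<.075);q=c[m];k=cv2.minEnclosingCircle(q[:,:2].astype(np.float32));print(" wide on mat",k,np.median(q[:,2]),len(q))
E
```

```text
t 9.53 pos [0.523  0.3156 0.1583] open 0.0854 F [-0.6 -0.2 -0.3] j [ 0.35  0.32  1.57 -0.01  1.25 -0.92] toolx [ 0.292  0.956 -0.007] tilt [ 0.007 -0.004  1.   ]
.525,.313,.02 [ -1.    2.1 138.3]
top2 spindle [ 0.4579 -0.134   0.0247] 21
top2 spindle [ 0.4586 -0.1334  0.0119] 112
 disc bbox [ 0.44008991 -0.17615107] [ 0.50136891 -0.09351419]
 wide on mat ((0.5210151076316833, -0.34173470735549927), 0.031181495636701584) 0.05992298111416783 234
scene2 spindle [ 0.4593 -0.1287  0.0256] 31
scene2 spindle [ 0.4577 -0.1297  0.0128] 144
 disc bbox [ 0.44024188 -0.17384601] [ 0.50227532 -0.08747323]
 wide on mat ((0.0, 0.0), 0.0) nan 0
  return _methods._mean(a, axis=axis, dtype=dtype,
  ret = ret.dtype.type(ret / rcount)
```

>>> carry_out --motion '[[[-1,1,10],[0,0,0]],[[-2,2,26],[0,0,0]],[[-3,3,45],[0,0,0]],[[-3,3,64],[0,0,0]],[[-3,3,82],[0,0,0]],[[-3,3,98],[0,0,0]],[[-3,3,112],[0,0,0]],[[-3,3,123],[0,0,0]],[[-3,3,131],[0,0,0]],[[-3,3,135],[0,0,0]],[[-3,3,136],[0,0,0]],[[-3,3,136],[0,0,0]]]'

```text
time_s: 10.63
position: [0.5265, 0.309, 0.023]
tcp_rot: [2.519, 1.863, -0.003]
wrist_force: [-0.3, -0.1, -0.1]
opening: 0.0847
```

>>> carry_out --motion '[[[0,0,0],[0,0,0]],[[0,0,0],[0,0,0]],[[0,0,0],[0,0,0]],[[0,0,0],[0,0,0]],[[0,0,0],[0,0,0]],[[0,0,0],[0,0,0]],[[0,0,0],[0,0,0]],[[0,0,0],[0,0,0]],[[0,0,0],[0,0,0]]]' --gripper 40

```text
time_s: 11.38
position: [0.5279, 0.3103, 0.0244]
tcp_rot: [2.519, 1.863, 0.003]
wrist_force: [0.8, 6.1, 3.5]
opening: 0.0484
```

```bash
python3 t.py .5255,.3115,.022;python3 - <<'E'
from plant import *
import cv2
d=snapshot("scene"); cv2.imwrite("pics/s3.png",cv2.resize(d["image"][190:310,110:270],None,fx=4,fy=4,interpolation=2))
E
```

```text
t 11.38 pos [0.5279 0.3103 0.0244] open 0.0484 F [0.8 6.1 3.5] j [ 0.34  0.5   1.63 -0.01  1.01 -0.93] toolx [ 0.293  0.956 -0.003] tilt [ 0.003 -0.008  1.   ]
.5255,.3115,.022 [ 0.5 -2.7  2.3]
```

View pics/s3.png

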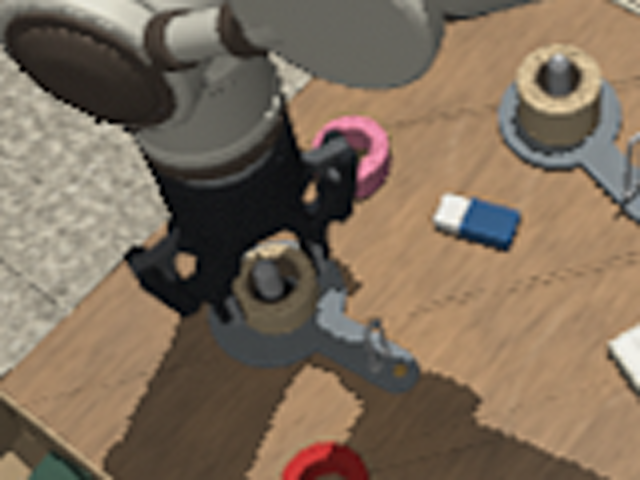

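The crop shows the roll (275,285) between the fingers, held near its top edge. The opening reads 48.4 mm instead of 50, so I'll regrip lower and better centred.

>>> carry_out --motion '[[[0,0,0],[0,0,0]],[[0,0,0],[0,0,0]],[[0,0,0],[0,0,0]],[[0,0,0],[0,0,0]],[[1,-2,2],[0,0,0]],[[1.5,-3,4],[0,0,0]],[[1.5,-3,5],[0,0,0]],[[1.5,-3,5],[0,0,0]]]' --gripper 66

```text
time_s: 12.1
position: [0.525, 0.3124, 0.0187]
tcp_rot: [2.519, 1.863, 0.002]
wrist_force: [0.0, -0.1, 0.6]
opening: 0.066
```

>>> carry_out --motion '[[[0,0,0],[0,0,0]],[[0,0,0],[0,0,0]],[[0,0,0],[0,0,0]],[[0,0,0],[0,0,0]],[[0,0,0],[0,0,0]],[[0,0,0],[0,0,0]]]' --gripper 46

```text
time_s: 12.6
position: [0.525, 0.3124, 0.0187]
tcp_rot: [2.519, 1.863, 0.002]
wrist_force: [-0.4, 0.6, 1.3]
opening: 0.0485
```

>>> carry_out --motion '[[[0,0,-3],[0,0,0]],[[0,0,-8],[0,0,0]],[[0,0,-16],[0,0,0]],[[0,0,-28],[0,0,0]],[[0,0,-42],[0,0,0]],[[0,0,-58],[0,0,0]],[[0,0,-74],[0,0,0]],[[0,0,-88],[0,0,0]],[[0,0,-98],[0,0,0]],[[0,0,-102],[0,0,0]],[[0,0,-102],[0,0,0]]]' --gripper 40

```text
time_s: 13.52
position: [0.5254, 0.3134, 0.1227]
tcp_rot: [2.518, 1.863, 0.007]
wrist_force: [0.5, -0.2, -0.0]
opening: 0.0483
```

```bash
python3 t.py .4595,-.1350,.12;python3 - <<'E'
from plant import *
import cv2
d=snapshot("scene"); cv2.imwrite("pics/s4.png",cv2.resize(d["image"][150:310,80:270],None,fx=4,fy=3.7,interpolation=2))
E
```

```text
t 13.52 pos [0.5254 0.3134 0.1227] open 0.0483 F [ 0.5 -0.2 -0. ] j [ 0.34  0.36  1.6  -0.01  1.18 -0.93] toolx [ 0.293  0.956 -0.002] tilt [ 0.002 -0.01   1.   ]
.4595,-.1350,.12 [-448.1   68.2    4.4]
```

View pics/s4.png

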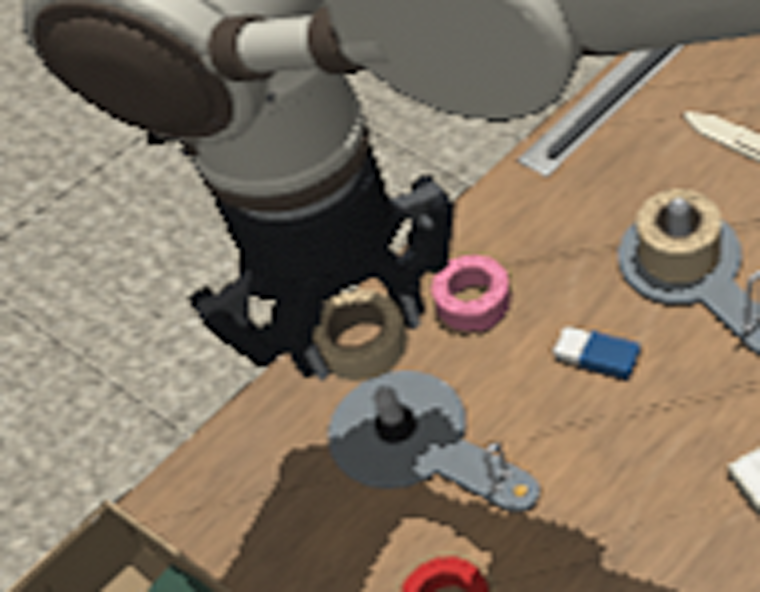

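The roll (362,337) is held between the fingertips at (315,360) and (412,310), and hangs level. Next it goes over the low stand.

>>> carry_out --motion '[[[-10,1,0],[0,0,0]],[[-28,4,0],[0,0,0]],[[-52,8,0],[0,0,0]],[[-78,12,0],[0,0,0]],[[-104,16,0],[0,0,0]],[[-130,20,0],[0,0,0]],[[-156,24,0],[0,0,0]],[[-182,28,0],[0,0,0]],[[-208,32,0],[0,0,0]],[[-234,36,0],[0,0,0]],[[-260,40,0],[0,0,0]],[[-286,44,0],[0,0,0]],[[-312,48,0],[0,0,0]],[[-338,52,0],[0,0,0]],[[-364,56,0],[0,0,0]],[[-390,60,0],[0,0,0]],[[-414,63,0],[0,0,0]],[[-432,66,0],[0,0,0]],[[-444,68,0],[0,0,0]],[[-448,68,0],[0,0,0]]]'

```text
time_s: 15.23
position: [0.4576, -0.1366, 0.1228]
tcp_rot: [2.521, 1.861, 0.002]
wrist_force: [-0.0, -0.2, -1.4]
opening: 0.0488
```

```bash
python3 t.py .4592,-.1350,.06 .4592,-.1350,.0187
```

```text
t 15.23 pos [ 0.4576 -0.1366  0.1228] open 0.0488 F [-0.  -0.2 -1.4] j [-0.54  0.03  1.98 -0.    1.13 -1.81] toolx [ 0.295  0.956 -0.004] tilt [ 0.004 -0.007  1.   ]
.4592,-.1350,.06 [ 2.2  0.6 62.8]
.4592,-.1350,.0187 [  2.4   0.3 104.1]
```

>>> carry_out --motion '[[[1,0,6],[0,0,0]],[[2,0.5,16],[0,0,0]],[[2,0.5,28],[0,0,0]],[[2,0.5,40],[0,0,0]],[[2,0.5,50],[0,0,0]],[[2,0.5,60],[0,0,0]],[[2,0.5,69],[0,0,0]],[[2,0.5,77],[0,0,0]],[[2,0.5,83],[0,0,0]],[[2,0.5,87],[0,0,0]],[[2,0.5,90],[0,0,0]],[[2,0.5,90],[0,0,0]]]'

```text
time_s: 16.23
position: [0.4591, -0.1353, 0.0324]
tcp_rot: [2.522, 1.861, 0.002]
wrist_force: [0.1, 0.1, -1.1]
opening: 0.0483
```

```bash
python3 t.py .4592,-.1350,.0187; python3 - <<'E'
from plant import *
import cv2
d=snapshot("scene"); cv2.imwrite("pics/s5.png",cv2.resize(d["image"][100:210,230:360],None,fx=5,fy=5,interpolation=2))
E
```

```text
t 16.23 pos [ 0.4591 -0.1353  0.0324] open 0.0483 F [ 0.1  0.1 -1.1] j [-0.54  0.19  2.02 -0.    0.93 -1.81] toolx [ 0.295  0.956 -0.003] tilt [ 0.003 -0.006  1.   ]
.4592,-.1350,.0187 [ 0.4 -0.  13.7]
```

View pics/s5.png

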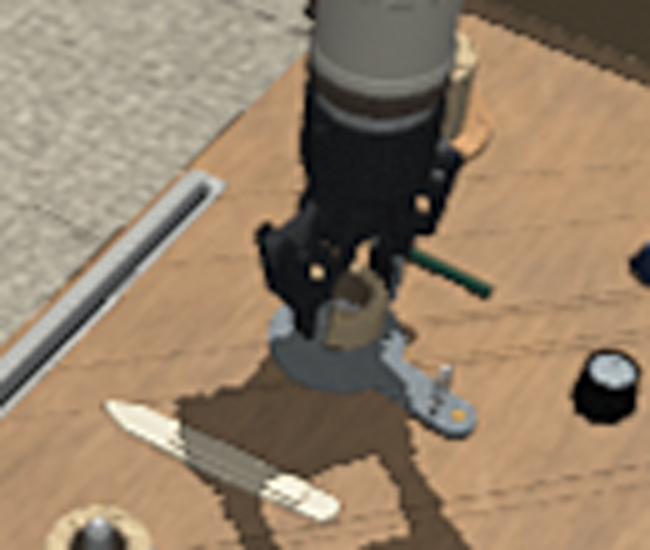

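The roll (350,310) is threaded just above the cone. Lowering slowly while watching the force.

>>> carry_out --motion '[[[0,0,2],[0,0,0]],[[0,0,4],[0,0,0]],[[0,0,6],[0,0,0]],[[0,0,8],[0,0,0]],[[0,0,9],[0,0,0]],[[0,0,10],[0,0,0]],[[0,0,10],[0,0,0]]]'

```text
time_s: 16.87
position: [0.4592, -0.1354, 0.0226]
tcp_rot: [2.522, 1.861, 0.002]
wrist_force: [-0.9, -0.4, -0.3]
opening: 0.0486
```

>>> carry_out --motion '[[[0,0,1],[0,0,0]],[[0,0,2],[0,0,0]],[[0,0,3],[0,0,0]],[[0,0,3.5],[0,0,0]],[[0,0,3.5],[0,0,0]]]'

```text
time_s: 17.28
position: [0.4592, -0.1353, 0.0189]
tcp_rot: [2.522, 1.861, 0.002]
wrist_force: [-0.3, 0.0, -0.8]
opening: 0.0484
```

>>> carry_out --motion '[[[0,0,0.7],[0,0,0]],[[0,0,1.4],[0,0,0]],[[0,0,1.4],[0,0,0]]]'

```text
time_s: 17.53
position: [0.4593, -0.1354, 0.0186]
tcp_rot: [2.522, 1.862, 0.001]
wrist_force: [-4.7, 2.7, 11.0]
opening: 0.0482
```

>>> carry_out --motion '[[[0,0,0],[0,0,0]],[[0,0,0],[0,0,0]],[[0,0,0],[0,0,0]],[[0,0,0],[0,0,0]],[[0,0,0],[0,0,0]],[[0,0,-4],[0,0,0]],[[0,0,-12],[0,0,0]],[[0,0,-26],[0,0,0]],[[0,0,-44],[0,0,0]],[[0,0,-64],[0,0,0]],[[0,0,-84],[0,0,0]],[[0,0,-104],[0,0,0]],[[0,0,-120],[0,0,0]],[[0,0,-130],[0,0,0]],[[0,0,-134],[0,0,0]]]' --gripper 85

```text
time_s: 18.78
position: [0.4597, -0.1353, 0.1549]
tcp_rot: [2.519, 1.86, 0.003]
wrist_force: [0.2, -0.4, -0.6]
opening: 0.0852
```

```bash
python3 t.py .4665,.1,.15
```

```text
t 18.78 pos [ 0.4597 -0.1353  0.1549] open 0.0852 F [ 0.2 -0.4 -0.6] j [-0.54 -0.02  1.95 -0.    1.19 -1.81] toolx [ 0.294  0.956 -0.004] tilt [ 0.004 -0.01   1.   ]
.4665,.1,.15 [226.9 -62.8   3.3]
```

>>> carry_out --motion '[[[10,-3,0],[0,0,0]],[[30,-8,0],[0,0,0]],[[56,-16,0],[0,0,0]],[[84,-23,0],[0,0,0]],[[112,-31,0],[0,0,0]],[[140,-39,0],[0,0,0]],[[168,-46,0],[0,0,0]],[[194,-54,0],[0,0,0]],[[214,-59,0],[0,0,0]],[[225,-62,0],[0,0,0]],[[227,-63,0],[0,0,0]],[[227,-63,0],[0,0,0]]]'

```text
time_s: 19.78
position: [0.4657, 0.1005, 0.1527]
tcp_rot: [2.518, 1.862, 0.001]
wrist_force: [0.5, -0.2, -0.1]
opening: 0.0854
```

```bash
python3 t.py .4665,.1,.026; python3 - <<'E'
from plant import *
from h import *
d=snapshot("top"); c=cloud(d);z=c[...,2]
m=(np.hypot(c[...,0]-.46,c[...,1]+.135)<.04)&(d["z_map"]>0)
print({int(a*1000):int(b) for b,a in zip(*np.histogram(z[m],np.arange(-.004,.08,.004))) if b})
q=c[m&(z>.026)&(z<.036)];print(cv2.minEnclosingCircle(q[:,:2].astype(np.float32)),q.mean(0),len(q),np.linalg.lstsq(np.c_[q[:,:2]-q[:,:2].mean(0),np.ones(len(q))],q[:,2],rcond=None)[0])
E
```

```text
t 19.78 pos [0.4657 0.1005 0.1527] open 0.0854 F [ 0.5 -0.2 -0.1] j [-0.04 -0.02  1.96 -0.01  1.19 -1.31] toolx [ 0.293  0.956 -0.005] tilt [ 0.005 -0.008  1.   ]
.4665,.1,.026 [  0.4  -0.2 126.7]
{-4: 1, 0: 34, 4: 144, 8: 66, 12: 17, 16: 21, 20: 9, 24: 29, 28: 71, 32: 33, 36: 5}
((0.4588896334171295, -0.13607217371463776), 0.0246058851480484) [ 0.4589466  -0.13538038  0.0304418 ] 128 [-0.00704496 -0.00583888  0.0304418 ]
```

The narrow roll sits flat on the low stand, with its top at about 31 mm and no tilt. Now the medium roll.

>>> carry_out --motion '[[[0,0,10],[0,0,0]],[[0,0,26],[0,0,0]],[[0,0,45],[0,0,0]],[[0,0,64],[0,0,0]],[[0,0,82],[0,0,0]],[[0,0,97],[0,0,0]],[[0,0,109],[0,0,0]],[[0,0,118],[0,0,0]],[[0,0,124],[0,0,0]],[[0,0,126],[0,0,0]],[[0,0,126],[0,0,0]]]'

```text
time_s: 20.75
position: [0.4667, 0.0985, 0.0265]
tcp_rot: [2.52, 1.86, 0.001]
wrist_force: [0.2, 0.3, 0.3]
opening: 0.0853
```

>>> carry_out --motion '[[[0,0,0],[0,0,0]],[[0,0,0],[0,0,0]],[[0,0,0],[0,0,0]],[[0,0,0],[0,0,0]],[[0,0,0],[0,0,0]],[[0,0,0],[0,0,0]],[[0,0,0],[0,0,0]],[[0,0,0],[0,0,0]],[[0,0,0],[0,0,0]]]' --gripper 45

```text
time_s: 21.5
position: [0.4676, 0.0985, 0.0275]
tcp_rot: [2.519, 1.859, 0.003]
wrist_force: [-1.8, -1.1, 6.3]
opening: 0.0557
```

>>> carry_out --motion '[[[0,0,-3],[0,0,0]],[[0,0,-8],[0,0,0]],[[0,0,-16],[0,0,0]],[[0,0,-28],[0,0,0]],[[0,0,-42],[0,0,0]],[[0,0,-57],[0,0,0]],[[0,0,-71],[0,0,0]],[[0,0,-82],[0,0,0]],[[0,0,-88],[0,0,0]],[[0,0,-90],[0,0,0]],[[0,0,-90],[0,0,0]]]'

```text
time_s: 22.42
position: [0.467, 0.0992, 0.1178]
tcp_rot: [2.518, 1.859, 0.004]
wrist_force: [0.5, 0.7, -0.7]
opening: 0.0557
```

```bash
python3 t.py .4665,.099,.117 .5255,.3115,.115; python3 - <<'E'
from plant import *
from h import *
d=snapshot("top"); c=cloud(d);z=c[...,2];hsv=cv2.cvtColor(d["image"],cv2.COLOR_BGR2HSV)
r=np.hypot(c[...,0]-.5255,c[...,1]-.3115)
q=c[(r<.025)&(z>.018)&(z<.056)];print("mid spindle",q.mean(0),len(q))
v=(r<.07)&(z>.002)&(hsv[...,1]<90);p=plane(d,np.argwhere(v)[:,::-1],.008);p=p[p[:,0]>.506];print(" disc bbox",p.min(0),p.max(0))
E
```

```text
t 22.42 pos [0.467  0.0992 0.1178] open 0.0557 F [ 0.5  0.7 -0.7] j [-0.04  0.03  1.99 -0.01  1.11 -1.31] toolx [ 0.295  0.956 -0.005] tilt [ 0.005 -0.01   1.   ]
.4665,.099,.117 [-0.3 -0.4  0.8]
.5255,.3115,.115 [220.1  -6.6   1.7]
mid spindle [0.52329471 0.3097668  0.03659932] 34
 disc bbox [0.50600542 0.26995884] [0.56839637 0.3512983 ]
```

>>> carry_out --motion '[[[10,0,0],[0,0,0]],[[28,-1,0],[0,0,0]],[[52,-2,0],[0,0,0]],[[78,-2,0],[0,0,0]],[[104,-3,0],[0,0,0]],[[130,-4,0],[0,0,0]],[[156,-5,0],[0,0,0]],[[180,-5,0],[0,0,0]],[[200,-6,0],[0,0,0]],[[214,-6,0],[0,0,0]],[[220,-6.5,0],[0,0,0]],[[220,-6.5,0],[0,0,0]]]'

```text
time_s: 23.47
position: [0.5245, 0.3127, 0.1149]
tcp_rot: [2.518, 1.862, 0.0]
wrist_force: [-0.0, -0.3, -0.9]
opening: 0.0557
```

```bash
python3 t.py .5255,.3115,.042 .5255,.3115,.0275
```

```text
t 23.47 pos [0.5245 0.3127 0.1149] open 0.0557 F [-0.  -0.3 -0.9] j [ 0.34  0.37  1.6  -0.01  1.17 -0.92] toolx [ 0.293  0.956 -0.006] tilt [ 0.006 -0.008  1.   ]
.5255,.3115,.042 [-0.4  0.7 72.9]
.5255,.3115,.0275 [-0.3  0.6 87.4]
```

>>> carry_out --motion '[[[0,0,6],[0,0,0]],[[-0.5,0.5,15],[0,0,0]],[[-0.5,0.5,26],[0,0,0]],[[-0.5,0.5,37],[0,0,0]],[[-0.5,0.5,47],[0,0,0]],[[-0.5,0.5,56],[0,0,0]],[[-0.5,0.5,63],[0,0,0]],[[-0.5,0.5,68],[0,0,0]],[[-0.5,0.5,72],[0,0,0]],[[-0.5,0.5,74],[0,0,0]],[[-0.5,0.5,74],[0,0,0]]]'

```text
time_s: 24.38
position: [0.5253, 0.3114, 0.0407]
tcp_rot: [2.518, 1.862, -0.0]
wrist_force: [-1.1, -0.3, -0.6]
opening: 0.0561
```

```bash
python3 t.py .5255,.3115,.0275
```

```text
t 24.38 pos [0.5253 0.3114 0.0407] open 0.0561 F [-1.1 -0.3 -0.6] j [ 0.34  0.47  1.63 -0.01  1.04 -0.93] toolx [ 0.293  0.956 -0.006] tilt [ 0.006 -0.008  1.   ]
.5255,.3115,.0275 [ 0.2  0.1 13.2]
```

>>> carry_out --motion '[[[0,0,2],[0,0,0]],[[0,0,4],[0,0,0]],[[0,0,6],[0,0,0]],[[0,0,8],[0,0,0]],[[0,0,9],[0,0,0]],[[0,0,10],[0,0,0]],[[0,0,10],[0,0,0]]]'

```text
time_s: 24.97
position: [0.5253, 0.3113, 0.0305]
tcp_rot: [2.518, 1.862, -0.0]
wrist_force: [-0.6, 1.1, -0.7]
opening: 0.0557
```

>>> carry_out --motion '[[[0,0,1],[0,0,0]],[[0,0,2],[0,0,0]],[[0,0,3],[0,0,0]],[[0,0,3.7],[0,0,0]],[[0,0,3.7],[0,0,0]]]'

```text
time_s: 25.38
position: [0.5254, 0.3114, 0.0276]
tcp_rot: [2.518, 1.862, -0.001]
wrist_force: [-2.4, -1.4, 5.1]
opening: 0.0554
```

Contact came at the expected height, so I'll release and go for the wide roll.

>>> carry_out --motion '[[[0,0,0],[0,0,0]],[[0,0,0],[0,0,0]],[[0,0,0],[0,0,0]],[[0,0,0],[0,0,0]],[[0,0,0],[0,0,0]],[[0,0,-4],[0,0,0]],[[0,0,-12],[0,0,0]],[[0,0,-26],[0,0,0]],[[0,0,-44],[0,0,0]],[[0,0,-64],[0,0,0]],[[0,0,-84],[0,0,0]],[[0,0,-104],[0,0,0]],[[0,0,-120],[0,0,0]],[[0,0,-130],[0,0,0]],[[0,0,-134],[0,0,0]]]' --gripper 85

```text
time_s: 26.63
position: [0.526, 0.313, 0.165]
tcp_rot: [2.517, 1.861, 0.007]
wrist_force: [0.1, 0.3, -0.0]
opening: 0.0849
```

```bash
python3 t.py .522,-.3412,.16
```

```text
t 26.63 pos [0.526 0.313 0.165] open 0.0849 F [ 0.1  0.3 -0. ] j [ 0.34  0.31  1.57 -0.01  1.26 -0.93] toolx [ 0.293  0.956 -0.003] tilt [ 0.003 -0.012  1.   ]
.522,-.3412,.16 [-626.7  187.7    9.1]
```

>>> carry_out --motion '[[[-15,5,0],[0,0,0]],[[-40,12,0],[0,0,0]],[[-75,23,0],[0,0,0]],[[-110,33,0],[0,0,0]],[[-146,44,0],[0,0,0]],[[-182,55,0],[0,0,0]],[[-218,66,0],[0,0,0]],[[-254,76,0],[0,0,0]],[[-290,87,0],[0,0,0]],[[-326,98,0],[0,0,0]],[[-362,109,0],[0,0,0]],[[-398,119,0],[0,0,0]],[[-434,130,0],[0,0,0]],[[-470,141,1],[0,0,0]],[[-506,152,3],[0,0,0]],[[-542,163,5],[0,0,0]],[[-574,172,7],[0,0,0]],[[-602,180,9],[0,0,0]],[[-620,186,9],[0,0,0]],[[-627,188,9],[0,0,0]]]'

```text
time_s: 28.3
position: [0.5213, -0.3442, 0.1594]
tcp_rot: [2.52, 1.858, 0.006]
wrist_force: [-0.7, -0.2, 0.3]
opening: 0.0848
```

```bash
python3 t.py .5218,-.3412,.0314; python3 - <<'E'
from plant import *
from h import *
d=snapshot("top"); c=cloud(d);z=c[...,2];hsv=cv2.cvtColor(d["image"],cv2.COLOR_BGR2HSV)
m=(np.hypot(c[...,0]-.5255,c[...,1]-.3115)<.04)&(z>.042)&(z<.053);q=c[m]
q=q[np.hypot(*(q[:,:2]-[.5255,.3115]).T)>.012]
print("medium",cv2.minEnclosingCircle(q[:,:2].astype(np.float32)),q.mean(0),len(q),np.linalg.lstsq(np.c_[q[:,:2]-q[:,:2].mean(0),np.ones(len(q))],q[:,2],rcond=None)[0][:2])
r=np.hypot(c[...,0]-.4665,c[...,1]-.099)
q=c[(r<.025)&(z>.018)&(z<.075)];print("tall spindle",q.mean(0),len(q))
v=(r<.07)&(z>.002)&(hsv[...,1]<90);p=plane(d,np.argwhere(v)[:,::-1],.008);p=p[p[:,0]>.447];print(" disc bbox",p.min(0),p.max(0))
E
```

```text
t 28.3 pos [ 0.5213 -0.3442  0.1594] open 0.0848 F [-0.7 -0.2  0.3] j [-0.78  0.34  1.54  0.    1.25 -2.05] toolx [ 0.296  0.955 -0.003] tilt [ 0.003 -0.011  1.   ]
.5218,-.3412,.0314 [  3.5  -1.8 128. ]
medium ((0.5237796902656555, 0.3099307417869568), 0.028123367577791214) [0.52375288 0.30948321 0.04638986] 170 [0.00442462 0.0042738 ]
tall spindle [0.46390827 0.09788294 0.04630691] 35
 disc bbox [0.44705817 0.05882084] [0.50910125 0.14012376]
```

The medium roll is flat on the middle stand. Gripping the wide roll.

>>> carry_out --motion '[[[1,-0.5,8],[0,0,0]],[[2,-1,24],[0,0,0]],[[2,-1,43],[0,0,0]],[[2,-1,62],[0,0,0]],[[2,-1,80],[0,0,0]],[[2,-1,96],[0,0,0]],[[2,-1,109],[0,0,0]],[[2,-1,119],[0,0,0]],[[2,-1,125],[0,0,0]],[[2,-1,128],[0,0,0]],[[2,-1,128],[0,0,0]]]'

```text
time_s: 29.27
position: [0.5223, -0.3423, 0.0312]
tcp_rot: [2.52, 1.859, 0.006]
wrist_force: [-1.0, -0.2, -0.2]
opening: 0.085
```

>>> carry_out --motion '[[[0,0,0],[0,0,0]],[[0,0,0],[0,0,0]],[[0,0,0],[0,0,0]],[[0,0,0],[0,0,0]],[[0,0,0],[0,0,0]],[[0,0,0],[0,0,0]],[[0,0,0],[0,0,0]],[[0,0,0],[0,0,0]]]' --gripper 50

```text
time_s: 29.93
position: [0.523, -0.343, 0.0326]
tcp_rot: [2.518, 1.857, 0.007]
wrist_force: [0.4, 0.8, 5.0]
opening: 0.0619
```

>>> carry_out --motion '[[[0,0,-3],[0,0,0]],[[0,0,-8],[0,0,0]],[[0,0,-17],[0,0,0]],[[0,0,-29],[0,0,0]],[[0,0,-43],[0,0,0]],[[0,0,-58],[0,0,0]],[[0,0,-72],[0,0,0]],[[0,0,-84],[0,0,0]],[[0,0,-92],[0,0,0]],[[0,0,-95],[0,0,0]],[[0,0,-95],[0,0,0]]]'

```text
time_s: 30.85
position: [0.5223, -0.3426, 0.1286]
tcp_rot: [2.517, 1.857, 0.007]
wrist_force: [-0.9, -0.1, -1.8]
opening: 0.0622
```

```bash
python3 t.py .4665,.0988,.126
```

```text
t 30.85 pos [ 0.5223 -0.3426  0.1286] open 0.0622 F [-0.9 -0.1 -1.8] j [-0.77  0.37  1.56  0.    1.19 -2.05] toolx [ 0.295  0.955 -0.005] tilt [ 0.005 -0.014  1.   ]
.4665,.0988,.126 [ 405.2 -183.7   -1.9]
```

>>> carry_out --motion '[[[10,-5,0],[0,0,0]],[[28,-13,0],[0,0,0]],[[52,-24,0],[0,0,0]],[[77,-35,0],[0,0,0]],[[102,-46,0],[0,0,0]],[[127,-58,0],[0,0,0]],[[152,-69,0],[0,0,0]],[[177,-80,0],[0,0,0]],[[202,-92,0],[0,0,0]],[[227,-103,0],[0,0,0]],[[252,-114,0],[0,0,0]],[[277,-126,0],[0,0,0]],[[302,-137,0],[0,0,0]],[[327,-148,0],[0,0,0]],[[350,-159,0],[0,0,0]],[[371,-168,0],[0,0,0]],[[388,-176,0],[0,0,0]],[[400,-181,0],[0,0,0]],[[405,-184,0],[0,0,0]],[[405,-184,0],[0,0,0]]]'

```text
time_s: 32.52
position: [0.4647, 0.0999, 0.1232]
tcp_rot: [2.516, 1.86, 0.005]
wrist_force: [-0.2, -1.0, -1.5]
opening: 0.0618
```

```bash
python3 t.py .467,.099,.044 .467,.099,.034; python3 - <<'E'
from plant import *
import cv2
d=snapshot("scene"); cv2.imwrite("pics/s6.png",cv2.resize(d["image"][110:250,170:340],None,fx=4,fy=4,interpolation=2))
E
```

```text
t 32.52 pos [0.4647 0.0999 0.1232] open 0.0618 F [-0.2 -1.  -1.5] j [-0.04  0.02  1.99 -0.01  1.12 -1.31] toolx [ 0.293  0.956 -0.005] tilt [ 0.005 -0.012  1.   ]
.467,.099,.044 [ 0.2  1.5 79.2]
.467,.099,.034 [ 0.3  1.3 89.2]
```

View pics/s6.png

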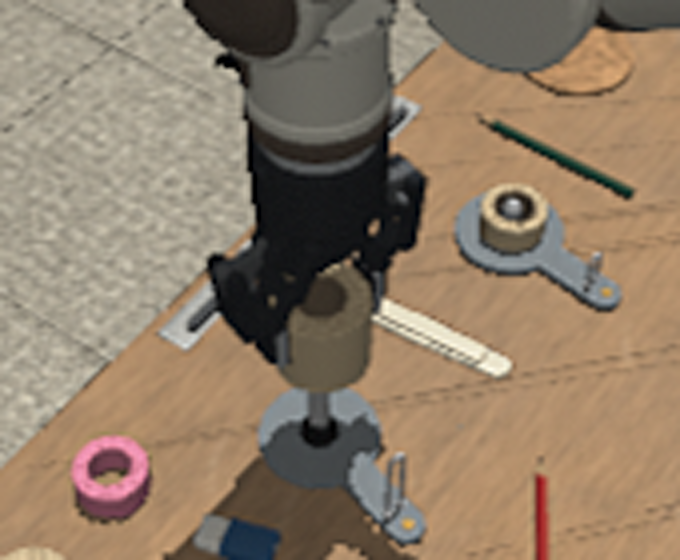

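The wide roll (328,330) hangs level over the tall spindle (318,405), and the narrow roll is seated at (515,215). Lowering.

>>> carry_out --motion '[[[0,0.5,5],[0,0,0]],[[0.3,1,12],[0,0,0]],[[0.3,1.5,21],[0,0,0]],[[0.3,1.5,31],[0,0,0]],[[0.3,1.5,41],[0,0,0]],[[0.3,1.5,51],[0,0,0]],[[0.3,1.5,60],[0,0,0]],[[0.3,1.5,67],[0,0,0]],[[0.3,1.5,73],[0,0,0]],[[0.3,1.5,76],[0,0,0]],[[0.3,1.5,78],[0,0,0]],[[0.3,1.5,78],[0,0,0]]]'

```text
time_s: 33.57
position: [0.4676, 0.0981, 0.0452]
tcp_rot: [2.516, 1.859, 0.005]
wrist_force: [-0.8, -0.0, -2.5]
opening: 0.0625
```

```bash
python3 t.py .467,.099,.034
```

```text
t 33.57 pos [0.4676 0.0981 0.0452] open 0.0625 F [-0.8 -0.  -2.5] j [-0.04  0.16  2.02 -0.01  0.95 -1.31] toolx [ 0.294  0.956 -0.006] tilt [ 0.006 -0.013  1.   ]
.467,.099,.034 [ 0.7 -0.9 11.2]
```

>>> carry_out --motion '[[[0.5,-0.7,1],[0,0,0]],[[0.5,-0.7,2.5],[0,0,0]],[[0.5,-0.7,4],[0,0,0]],[[0.5,-0.7,5.5],[0,0,0]],[[0.5,-0.7,7],[0,0,0]],[[0.5,-0.7,8],[0,0,0]],[[0.5,-0.7,8],[0,0,0]]]'

```text
time_s: 34.15
position: [0.4669, 0.0988, 0.037]
tcp_rot: [2.516, 1.859, 0.004]
wrist_force: [0.7, -0.2, -1.4]
opening: 0.0621
```

>>> carry_out --motion '[[[0,0,0.7],[0,0,0]],[[0,0,1.4],[0,0,0]],[[0,0,2.1],[0,0,0]],[[0,0,2.8],[0,0,0]],[[0,0,2.8],[0,0,0]]]'

```text
time_s: 34.57
position: [0.467, 0.0987, 0.0346]
tcp_rot: [2.516, 1.859, 0.004]
wrist_force: [-2.1, -0.0, 4.3]
opening: 0.0622
```

Contact came at the expected height (0.0346). Releasing and backing away to the start side.

>>> carry_out --motion '[[[0,0,0],[0,0,0]],[[0,0,0],[0,0,0]],[[0,0,0],[0,0,0]],[[0,0,0],[0,0,0]],[[0,0,0],[0,0,0]],[[0,0,-4],[0,0,0]],[[0,0,-12],[0,0,0]],[[0,0,-26],[0,0,0]],[[0,0,-44],[0,0,0]],[[0,0,-64],[0,0,0]],[[0,0,-84],[0,0,0]],[[0,0,-104],[0,0,0]],[[0,0,-124],[0,0,0]],[[0,-20,-140],[0,0,0]],[[0,-50,-150],[0,0,0]],[[0,-80,-155],[0,0,0]],[[0,-110,-160],[0,0,0]],[[0,-130,-160],[0,0,0]],[[0,-140,-160],[0,0,0]],[[0,-140,-160],[0,0,0]]]' --gripper 85

```text
time_s: 36.23
position: [0.3303, 0.1419, 0.1934]
tcp_rot: [2.514, 1.861, 0.006]
wrist_force: [0.8, -0.7, -0.8]
opening: 0.0851
```

```bash
python3 t.py; python3 - <<'E'
from plant import *
from h import *
s=snapshot("scene"); a=cv2.resize(s["image"][100:310,130:370],None,fx=2.5,fy=2.5,interpolation=2); cv2.imwrite("pics/f.png",a)
d=snapshot("top"); c=cloud(d);z=c[...,2];hsv=cv2.cvtColor(d["image"],cv2.COLOR_BGR2HSV)
for n,x,y,t in(("wide",.467,.099,.064),("medium",.5255,.3115,.048),("narrow",.4592,-.1353,.032)):
  for nm,D in(("top",d),("scene",s)):
    c=cloud(D);z=c[...,2];r=np.hypot(c[...,0]-x,c[...,1]-y);q=c[(r<.04)&(r>.01)&(abs(z-t)<.005)]
    if len(q)>20: print(n,nm,np.round(cv2.minEnclosingCircle(q[:,:2].astype(np.float32))[0],4),"z",np.median(q[:,2]).round(4),len(q),"tilt",np.linalg.lstsq(np.c_[q[:,:2]-q[:,:2].mean(0),np.ones(len(q))],q[:,2],rcond=None)[0][:2].round(3))
    else: print(n,nm,len(q))
E
```

```text
t 36.23 pos [0.3303 0.1419 0.1934] open 0.0851 F [ 0.8 -0.7 -0.8] j [ 0.07 -0.43  2.21 -0.01  1.34 -1.2 ] toolx [ 0.292  0.956 -0.005] tilt [ 0.005 -0.013  1.   ]
wide top [0.4655 0.0977] z 0.0621 206 tilt [0.002 0.014]
wide scene [0.4667 0.1005] z 0.0639 284 tilt [ 0.007 -0.01 ]
medium top [0.5243 0.3096] z 0.0465 157 tilt [ 0.005 -0.005]
medium scene [0.5244 0.3124] z 0.0479 311 tilt [ 0.001 -0.013]
narrow top [ 0.4589 -0.1361] z 0.0303 108 tilt [-0.003 -0.02 ]
narrow scene 0
```

View pics/f.png

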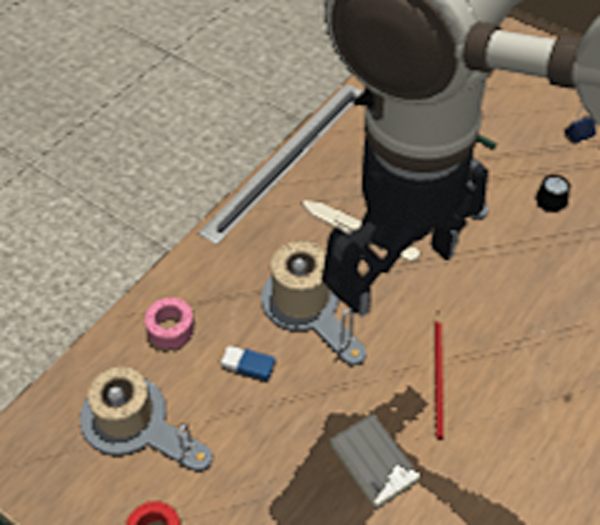

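The wide roll (298,280) and the medium roll (120,400) sit flat on their stands with the spindles through them. The pink roll, eraser and bone folder haven't moved, and the gripper is clear.

```bash
python3 -c "
from plant import *
print(close_job())"
```

```text
the job is handed in; nothing more can be done
None
```

All three rolls are on their matching stands and the job is handed in, at about 36 s of the 112 s allowed. I set the wide roll aside upright on the cork mat, moved the narrow roll to the low stand and the medium roll to the middle stand, then moved the wide roll from the mat to the tall stand.

- **Seating:** The top view put the roll tops at about 30, 46.5 and 62 mm. The expected heights are 32, 48 and 64 mm, and that camera reads about 1.5 mm low. Rolls were level within about 0.02 rad and centred on their spindles within about 2 mm.
- **Lowering:** Each roll was lowered until it touched, at the expected height. The highest contact reading I saw was about 12 N.
- **Other objects:** The eraser, bone folder and pink and red look-alikes looked undisturbed in the pictures. The pencil was mostly hidden behind the arm in the last picture, but it lay in place in the one before.
- **Disagreements:**
  - The two cameras differed by 3–5 mm in y, so I used the top view, which matched the arm's own position to about 1 mm.
  - The gripper read 48.4 mm on the 50 mm narrow roll, but the roll held and seated normally.
  - In the last scene view the arm hid the narrow roll, so its final check is from the top view only.

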